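# Park the microscope objectives by length

## Task

Stand the four loose microscope objectives on the black pads of the white parking rail, one centred on each pad, in order of length: the shortest on the pad next to the violet block, then longer and longer to the longest at the grey block's end. Lenses are delicate: keep them upright with the lens up, set them down gently without dropping or tipping them over, and leave all four standing.

Things in the scene. Friction and masses are not known exactly. Their poses are not given: they have to be found in the camera images.
- red_center (a point): Loose microscope objective with a red shoulder ring, the shortest: 40 mm tall, standing on its flat end, lens up. Bright metal barrel: straight cylinder 30 mm across from the underside up to 28 mm; above it coloured shoulder and black nose taper in. The point is at its centre, half-way up (20 mm above its underside); z is its axis, up from the underside to the lens; yaw means nothing.
- yellow_center (a point): Loose microscope objective with a yellow shoulder ring, the second shortest: 52 mm tall, standing on its flat end, lens up. Bright metal barrel: straight cylinder 32 mm across from the underside up to 40 mm; above it coloured shoulder and black nose taper in. The point is at its centre, half-way up (26 mm above its underside); z is its axis, up from the underside to the lens; yaw means nothing.
- green_center (a point): Loose microscope objective with a green shoulder ring, the second longest: 64 mm tall, standing on its flat end, lens up. Bright metal barrel: straight cylinder 30 mm across from the underside up to 52 mm; above it coloured shoulder and black nose taper in. The point is at its centre, half-way up (32 mm above its underside); z is its axis, up from the underside to the lens; yaw means nothing.
- blue_center (a point): Loose microscope objective with a blue shoulder ring, the longest: 76 mm tall, standing on its flat end, lens up. Bright metal barrel: straight cylinder 34 mm across from the underside up to 64 mm; above it coloured shoulder and black nose taper in. The point is at its centre, half-way up (38 mm above its underside); z is its axis, up from the underside to the lens; yaw means nothing.
- pad_a: Round black rubber pad, fixed, 48 mm across, 4 mm thick; one of four alike, 80 mm apart in a straight row on a white rail, at its left (+y) end seen from the robot. Rail: fixed bar 400 x 76 mm, 10 mm thick, flat on the table. Origin: centre of the pad's underside, 10 mm above the table; the pad's flat top is 4 mm above the origin. Its y axis runs along the row.
- pad_b: Round black rubber pad, fixed, 48 mm across, 4 mm thick; one of four alike, 80 mm apart in a straight row on a white rail, second from the left. Rail: fixed bar 400 x 76 mm, 10 mm thick, flat on the table. Origin: centre of the pad's underside, 10 mm above the table; the pad's flat top is 4 mm above the origin. Its y axis runs along the row.
- pad_c: Round black rubber pad, fixed, 48 mm across, 4 mm thick; one of four alike, 80 mm apart in a straight row on a white rail, third from the left. Rail: fixed bar 400 x 76 mm, 10 mm thick, flat on the table. Origin: centre of the pad's underside, 10 mm above the table; the pad's flat top is 4 mm above the origin. Its y axis runs along the row.
- pad_d: Round black rubber pad, fixed, 48 mm across, 4 mm thick; one of four alike, 80 mm apart in a straight row on a white rail, at its right (-y) end. Rail: fixed bar 400 x 76 mm, 10 mm thick, flat on the table. Origin: centre of the pad's underside, 10 mm above the table; the pad's flat top is 4 mm above the origin. Its y axis runs along the row.
- start_block: Violet block fixed on the white rail beyond the end pad, 60 mm across the rail, 16 mm along it, 18 mm tall: the row begins here. It may be at either end; a grey block of the same shape is at the other end. Origin: centre of its underside; the pads' centres are 55, 135, 215 and 295 mm from it.

How it is judged:
By the outcome, as a careful person would: the job done as asked, in the order asked, and still so for the second after the job is handed in, with the robot touching nothing.
It also fails if it takes over 104 s, if anything falls off the work surface, if the arm or the gripper's body presses on something with over 40 N, if the wrist force passes 120 N, or if a joint passes its speed limit or range.

## Robot

A 6-joint arm with a two-finger parallel gripper is mounted at the origin on the work surface. World frame = base frame: x ahead of the robot, y to its left, z up, the work surface at z = 0. Lengths are in m, angles in rad, forces in N, time in s.
With the tool pointing down it reaches from about 0.35 to 0.85 m from the base axis. Payload 8.1 kg.
Tool frame: the origin (TCP) lies on the centre line of the jaws, within the pads' length; the fingertips stand robot.tip_extent ahead of it and the grasp point (between the pads) lies 11 mm behind it (robot.tip_extent is the distance from the TCP to the fingertips, in m); y points along the fingers, z is the direction in which the jaws open and shut, and the axes are right-handed (so a half turn about y gives the same grasp; the last joint's range is limited). The gripper opens to 93 mm and grips with 3 to 60 N. Pads are 15 mm wide; open, the fingers measure 128 mm over their backs; the gripper's body (75 mm by 188 mm) begins 65 mm behind the grasp point.
Start: joints at [-1.253, 0.13, 1.488, -0, 1.523, -0.085], TCP at [0.235, -0.552, 0.227] pointing down, gripper open.
Joint ranges: [-2.96, 2.96], [-0.89, 2.26], [0.02, 2.5], [-1.34, 4.48], [0, 2.73], [-2.66, 2.66]. Speed limits (rad/s): [2.39, 2.39, 2.79, 3.14, 3.14, 3.14].

## Interface

Orientations are given as a rotation vector (axis times angle).
In Python, from plant import monitor, optics, robot gives the robot as it stands.
- The arm moves only by the shell command python3 -m inch 'ROWS' [OPENING] [FORCE]. ROWS is JSON, a list that holds one entry, the list of rows, each a list of 6 numbers: the shift along the tool's x, y, z in mm, then the turn, a rotation vector about the tool's x, y, z in rad. A call has 1 to 8 rows; each row shifts and turns the commanded pose from where the row before left it, along the tool's axes as they then stand; what a row does not reach is not made up. A row lasts 1/8 s, in which the tool goes at most 62.5 mm and 10.7 degrees, less where a joint would pass 70% of its speed; a pose out of reach is approached as far as the arm can. A call is refused whole if a number of a shift passes 62.5 or a number of a turn 0.188, either way. A call with a gripper value outside its range is refused whole. OPENING is the finger opening in mm, from 0 to 93, set as the call begins (- or left out, the last holds). The fingers move at their own pace and stop on an object; FORCE is the grip in N (left out, the last holds). Time passes only in rows, so rows that do not move let the fingers close. It gives the time, the measured TCP pose, the force and the opening at its end, in the units of the state.
- monitor.read_state(): the state, without advancing time (a new reading comes with each control period).
- optics.read_camera(name): name is "side" or "top" or "wrist"; returns a dict with "image" (400x640x3 uint8, blue, green, red), "fx", "fy", "cx", "cy" (pixels), "rvec" (rotation vector, rad) and "tvec" (3), from world to camera coordinates, as OpenCV has them. Camera axes: x right, y down, z forward; pixel columns grow to the right and rows downward; lengths in m; the calibration is good to about 2 mm. A picture is of the moment at which its call begins. There is no depth.
- robot.close_job(): hands the job in, once; it reports no verdict.
The state is a dict: "t": time; "q": joint angles; "dq": joint speeds; "joint_torque": joint torques, N m; "tool_pos": TCP position; "orientation": TCP orientation; "force": force on the tool from outside, world axes, zero at the start; "wrist_torque": the same for the moment, N m; "opening": finger opening in m.
Only numpy, scipy, OpenCV 4.12 (cv2) and the standard library are available. Lean on these libraries where they do the work, as an engineer would, in place of code of your own. Each camera call takes 0.05 s, during which the arm holds its last target.

## Working session

There is one attempt and no reset: what is moved stays moved. The work goes in short steps, Python scripts to look and compute and a shell command to move; the robot and the scene stay as the last step left them, time stands still between calls to the robot, and variables do not carry over. Pictures are saved under pics/ and viewed, and the job is handed in when it is done.

```bash
ls; mkdir -p pics; python3 - <<'E'
from plant import monitor, optics, robot
import cv2
print(robot.tip_extent, {k:(v if not hasattr(v,'tolist') else v.tolist()) for k,v in monitor.read_state().items()})
for n in ("top","side","wrist"):
    c=optics.read_camera(n); cv2.imwrite(f"pics/{n}0.png",c["image"]); print(n,{k:c[k] for k in c if k!="image"})
E
```

```text
pics
0.008 {'t': 0.0, 'q': [-1.2534278611878877, 0.1311845860428316, 1.4893020853225576, 9.01496236196776e-07, 1.5229985511425548, -0.08543669438130226], 'dq': [-0.00023117295648441725, -0.0014086360548527287, -0.0004497861282892438, 0.001672526861782679, 0.0015152766542836946, 1.2270818476840647e-05], 'joint_torque': [0.0004160207299719332, -55.98438620567322, -49.17619228363037, 0.0770802958868444, 0.03608105122111738, -0.00015788642031111522], 'tool_pos': [0.23502244320212498, -0.5514353652082092, 0.2255609316075583], 'orientation': [-0.40857924790709277, 2.0019940849408537, -1.998156448774678], 'force': [0.3219055477447029, -0.6281479930262287, 0.45158299730139095], 'wrist_torque': [-0.0027178594500106576, 0.028734423205778, 0.023356255159370582], 'opening': 0.09320211613287287}
top {'fx': 408.85105714626343, 'fy': 408.85105714626343, 'cx': 322.2456172594982, 'cy': 205.18758358645562, 'rvec': array([ 2.15925502, -2.10351123,  0.15424323]), 'tvec': array([-0.01539366,  0.56134878,  0.76783713])}
side {'fx': 515.8424555586973, 'fy': 515.8424555586973, 'cx': 311.6143189569566, 'cy': 206.48242943289114, 'rvec': array([ 0.88027424, -2.37362343,  1.220861  ]), 'tvec': array([0.43159118, 0.24383388, 0.72945954])}
wrist {'fx': 278.3765437905001, 'fy': 278.3765437905001, 'cx': 320.2611694567131, 'cy': 199.88392853835026, 'rvec': array([-2.40749872,  1.58998689,  0.24067414]), 'tvec': array([-0.59859716, -0.0343816 ,  0.39218839])}
```

View pics/top0.png

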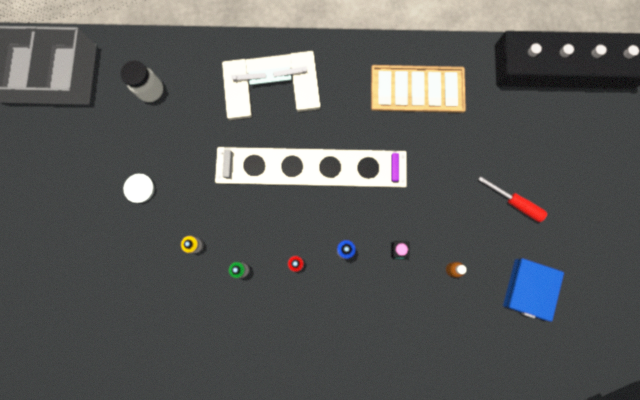

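View pics/side0.png

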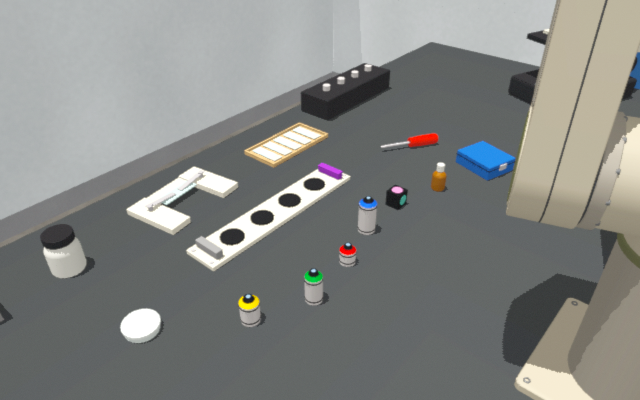

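View pics/wrist0.png

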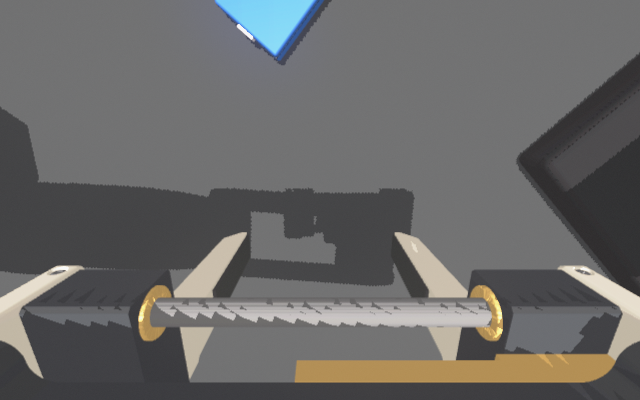

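The top view shows the rail from (217,167) to (406,167), with pads at about x=254, 292, 330 and 368. The grey block is at the left (+y) end and violet at the right. The objectives are yellow (190,244), green (238,270), red (295,264) and blue (346,250). So red goes to pad_d, yellow to c, green to b and blue to a.

```bash
cat > h.py <<'E'
from plant import monitor, optics, robot
import cv2, numpy as np
from scipy.spatial.transform import Rotation as R
def cam(n,save=None):
    c=optics.read_camera(n); c["K"]=np.array([[c["fx"],0,c["cx"]],[0,c["fy"],c["cy"]],[0,0,1]]); c["R"]=cv2.Rodrigues(c["rvec"])[0]
    c["C"]=-c["R"].T@c["tvec"]
    if save: cv2.imwrite("pics/"+save,c["image"])
    return c
def ray(c,p): 
    d=c["R"].T@np.linalg.inv(c["K"])@np.array([p[0],p[1],1.]); return d/np.linalg.norm(d)
def plane(c,p,z): d=ray(c,p); return c["C"]+d*(z-c["C"][2])/d[2]
def tri(c1,p1,c2,p2):
    A=[];b=[]
    for c,p in((c1,p1),(c2,p2)):
        d=ray(c,p); P=np.eye(3)-np.outer(d,d); A.append(P); b.append(P@c["C"])
    return np.linalg.lstsq(np.vstack(A),np.hstack(b),rcond=None)[0]
def proj(c,X): return cv2.projectPoints(np.array([X],float),c["rvec"],c["tvec"],c["K"],None)[0].ravel()
HUE={"red":(0,6),"yellow":(20,32),"green":(45,80),"blue":(105,125),"violet":(135,160)}
def blobs(img,col,smin=150,vmin=60):
    h=cv2.cvtColor(img,cv2.COLOR_BGR2HSV); lo,hi=HUE[col]
    m=cv2.inRange(h,(lo,smin,vmin),(hi,255,255))
    if col=="red": m|=cv2.inRange(h,(175,smin,vmin),(180,255,255))
    n,l,s,ce=cv2.connectedComponentsWithStats(m)
    return [(int(s[i,4]),ce[i].round(1).tolist(),s[i,:4].tolist()) for i in range(1,n) if s[i,4]>15]
E
python3 - <<'E'
from h import *
t=cam("top");s=cam("side")
print(t["C"],s["C"])
for k in HUE:
    print(k,"TOP",blobs(t["image"],k)); print("   SIDE",blobs(s["image"],k))
g=cv2.cvtColor(t["image"],cv2.COLOR_BGR2GRAY)
m=(g>120).astype(np.uint8)[140:195,205:415]
cs,hi=cv2.findContours(m,cv2.RETR_CCOMP,cv2.CHAIN_APPROX_NONE)
for c_,hh in zip(cs,hi[0]):
    a=cv2.contourArea(c_)
    if a>60:
        (x,y),(w,h),an=cv2.minAreaRect(c_); print(a,x+205,y+140,w,h,an,plane(t,(x+205,y+140),0.014 if a<1000 else .01))
gs=cv2.cvtColor(s["image"],cv2.COLOR_BGR2GRAY)
m=(gs>120).astype(np.uint8)[150:270,185:360]
cs,hi=cv2.findContours(m,cv2.RETR_CCOMP,cv2.CHAIN_APPROX_NONE)
for c_,hh in zip(cs,hi[0]):
    a=cv2.contourArea(c_)
    if a>60:
        M=cv2.moments(c_);p=(M["m10"]/a+185,M["m01"]/a+150);print("side",a,p,plane(s,p,.012))
E
```

```text
[ 0.43280568 -0.01446544  0.84699072] [0.02356103 0.62168795 0.62512886]
red TOP [(526, [527.7, 207.6], [508, 193, 39, 29]), (160, [295.3, 263.6], [288, 256, 16, 16])]
   SIDE [(301, [422.9, 139.7], [408, 133, 30, 14]), (105, [347.2, 250.1], [339, 245, 17, 10])]
yellow TOP [(182, [189.1, 244.0], [181, 236, 17, 17])]
   SIDE [(178, [248.3, 302.7], [238, 295, 21, 15])]
green TOP [(137, [236.2, 269.5], [229, 262, 15, 16])]
   SIDE [(123, [313.2, 276.9], [305, 271, 18, 11])]
blue TOP [(216, [346.2, 249.0], [337, 240, 19, 19]), (2633, [533.6, 288.8], [503, 258, 61, 64])]
   SIDE [(169, [636.7, 72.0], [631, 53, 9, 36]), (661, [482.2, 166.1], [456, 148, 59, 32]), (98, [367.5, 203.5], [359, 199, 18, 9])]
violet TOP [(160, [394.5, 167.0], [392, 154, 6, 27])]
   SIDE [(200, [329.8, 170.3], [318, 163, 24, 16])]
6906.0 310.33426666259766 166.45488166809082 192.10414123535156 37.38772201538086 1.1934893131256104 [0.64912148 0.02721848 0.01      ]
372.0 368.0 167.5 22.0 21.0 0.0 [ 0.64871899 -0.09369724  0.014     ]
364.5 330.0 166.5 22.0 21.0 0.0 [ 0.64897385 -0.01419405  0.014     ]
358.0 292.0 
[... 324 characters left out ...]
de 150.5 (346.00996677740864, 258.89811738648945) [0.44108288 0.05607297 0.012     ]
side 980.0 (208.76496598639454, 181.80204081632652) [0.83045581 0.0487596  0.012     ]
side 4878.0 (263.3633661336613, 218.58456334563346) [0.64099699 0.06664502 0.012     ]
side 330.5 (231.76348966212808, 236.33182047402926) [0.64663216 0.14545355 0.012     ]
side 283.5 (261.7395649617872, 217.19694297472074) [0.64679326 0.06547113 0.012     ]
side 250.5 (289.15435795076513, 199.78509647371922) [ 0.64673355 -0.0147662   0.012     ]
side 219.5 (313.75246772968865, 183.75094912680333) [ 0.64775787 -0.09480479  0.012     ]
side 536.5 (271.3709226467847, 155.67598633115875) [ 0.80593622 -0.12312658  0.012     ]
```

```bash
python3 - <<'E'
import cv2,numpy as np
t=cv2.imread("pics/top0.png");s=cv2.imread("pics/side0.png")
a=cv2.resize(t[225:290,170:370],None,fx=4,fy=4,interpolation=cv2.INTER_NEAREST)
b=cv2.resize(s[185:335,230:390],None,fx=4,fy=4,interpolation=cv2.INTER_NEAREST)[:,:]
cv2.imwrite("pics/zt.png",a);cv2.imwrite("pics/zs.png",b[:600])
E
```

```text
(no output)
```

View pics/zt.png

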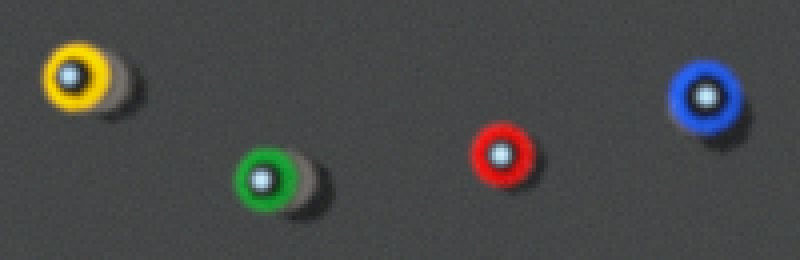

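View pics/zs.png

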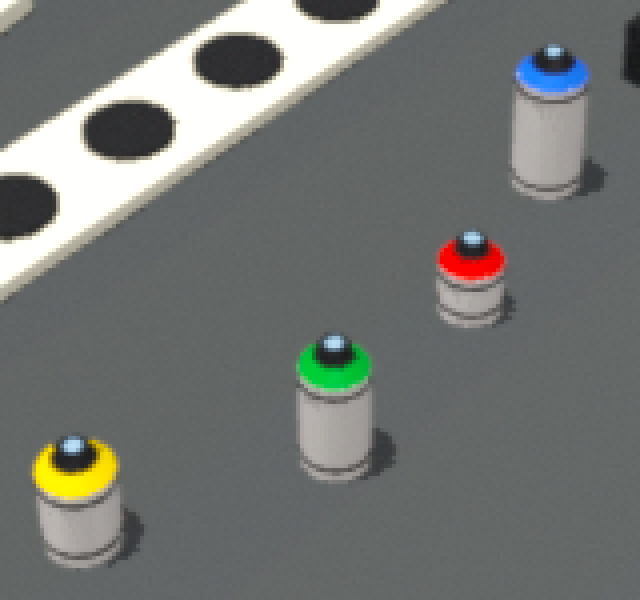

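The zoomed views show all four upright, lenses visible. The pads agree between views to about 2 mm. Next I'll measure the objectives by lens tip (two views) and ring outline.

```bash
cat >> h.py <<'E'
H={"red":.040,"yellow":.052,"green":.064,"blue":.076}
def ring(c,k,near=None):
    b=[x for x in blobs(c["image"],k) if x[2][2]<26 and x[2][0]<400 and abs(x[2][2]-x[2][3])<12 and x[2][2]>9 and x[0]<400]
    return b[0]
def tip(c,b,up=8):
    x,y,w,h=b[2]; y0=y-up; im=c["image"][y0:y+h,x:x+w].astype(float)
    # lens: bluish white blob
    mn=im.min(2); wgt=np.clip(mn-110,0,None)
    yy,xx=np.mgrid[0:im.shape[0],0:im.shape[1]]; p=np.unravel_index(wgt.argmax(),wgt.shape)
    wgt=wgt*(np.hypot(yy-p[0],xx-p[1])<4)
    return ((wgt*xx).sum()/wgt.sum()+x,(wgt*yy).sum()/wgt.sum()+y0)
def objs():
    t=cam("top");s=cam("side");o={}
    for k in H:
        try:
            bt=ring(t,k);bs=ring(s,k); x,y,w,h=bt[2]
            pr=plane(t,(x+(w-1)/2,y+(h-1)/2),H[k]-.012)
            tt=tip(t,bt,0);ts=tip(s,bs)
            print(k,"ring",pr[:2].round(4),"tipT",plane(t,tt,H[k])[:2].round(4),"tipS",plane(s,ts,H[k])[:2].round(4),"tri",tri(t,tt,s,ts).round(4))
        except Exception as e: print(k,e)
E
python3 - <<'E'
from h import *
objs()
st=monitor.read_state(); print(R.from_rotvec(st["orientation"]).as_matrix().round(3),st["t"])
E
```

```text
red ring [0.4457 0.0495] tipT [0.4461 0.0502] tipS [0.4445 0.0484] tri [0.4451 0.0495 0.0406]
yellow ring [0.478  0.2607] tipT [0.4784 0.2613] tipS [0.4764 0.2597] tri [0.4774 0.2604 0.0523]
green ring [0.4308 0.1618] tipT [0.4308 0.1616] tipS [0.4291 0.1599] tri [0.4298 0.1608 0.0645]
blue ring [ 0.4751 -0.0486] tipT [ 0.4752 -0.0483] tipS [ 0.4737 -0.0501] tri [ 0.4742 -0.0489  0.0765]
[[-0.92  -0.     0.392]
 [-0.392  0.    -0.92 ]
 [-0.    -1.    -0.   ]] 0.35
```

The measured heights (40.6, 52.3, 64.5 and 76.5 mm) match the known ones, so the positions are good. I'll turn the jaws to open along world x, clear of the row neighbours.

```bash
cat >> h.py <<'E'
def go(x,y,z):
    s=monitor.read_state(); r=R.from_rotvec(s["orientation"])
    T=R.from_matrix(np.array([[0,0,1],[-1,0,0],[0,-1,0]],float))
    d=r.inv().apply(np.array([x,y,z])-s["tool_pos"])*1000
    print("t",round(s["t"],2),"pos",s["tool_pos"].round(4) if hasattr(s["tool_pos"],"round") else np.round(s["tool_pos"],4),"shift",d.round(1),"turn",(r.inv()*T).as_rotvec().round(4),"F",np.round(s["force"],1),"open",round(s["opening"],4))
E
python3 -m inch '[[[0,0,0,0,-0.167,0],[0,0,0,0,-0.167,0],[0,0,0,0,-0.167,0],[0,0,0,0,-0.167,0],[0,0,0,0,-0.167,0],[0,0,0,0,-0.167,0],[0,0,0,0,-0.166,0],[0,0,0,0,0,0]]]'; python3 -c "
from h import *
go(.4745,-.049,.16)"
```

```text
t: 1.35
tool_pos: [0.2352, -0.552, 0.2266]
orientation: [-1.209, 1.21, -1.21]
force: [-0.1, -0.6, -0.3]
opening: 0.0932
t 1.35 pos [ 0.2352 -0.552   0.2266] shift [-503.2   66.6  238.8] turn [ 0.     -0.001  -0.0001] F [-0.1 -0.6 -0.3] open 0.0932
```

```bash
python3 -m inch '[[[-20,0,10,0,0,0],[-42,0,20,0,0,0],[-42,0,20,0,0,0],[-42,0,20,0,0,0],[-42,0,20,0,0,0],[-42,0,20,0,0,0],[-42,0,20,0,0,0],[-42,0,20,0,0,0]]]'; python3 -m inch '[[[-42,0,20,0,0,0],[-42,0,20,0,0,0],[-42,0,20,0,0,0],[-42,0,20,0,0,0],[-20,0,9,0,0,0],[0,0,0,0,0,0]]]'; python3 -c "
from h import *
go(.4745,-.049,.16)"
```

```text
t: 2.35
tool_pos: [0.3857, -0.2366, 0.2269]
orientation: [-1.207, 1.212, -1.213]
force: [-0.3, -0.3, -0.3]
opening: 0.0932
t: 3.1
tool_pos: [0.4745, -0.0487, 0.2266]
orientation: [-1.209, 1.21, -1.21]
force: [-0.4, -0.0, 0.2]
opening: 0.0928
t 3.1 pos [ 0.4745 -0.0487  0.2266] shift [ 0.3 66.6 -0. ] turn [ 0.     -0.0009 -0.0002] F [-0.4 -0.   0.2] open 0.0928
```

```bash
python3 -m inch '[[[0,20,0,0,0,0],[0,40,0,0,0,0],[0,40,0,0,0,0],[0,16.6,0,0,0,0],[0,0,0,0,0,0]]]'; python3 -c "
from h import *
c=cam('wrist','w1.png')
go(.4745,-.049,.027)
print(proj(c,[.4745,-.049,.076]))"
```

```text
t: 3.72
tool_pos: [0.4733, -0.0504, 0.1094]
orientation: [-1.21, 1.212, -1.209]
force: [0.5, -0.5, 0.1]
opening: 0.0926
t 3.77 pos [ 0.4744 -0.0505  0.1108] shift [-1.5 83.8  0.1] turn [-0.0003 -0.0014  0.0002] F [ 1.3 -0.2  0.4] open 0.093
[321.85220686 228.66853722]
```

View pics/w1.png

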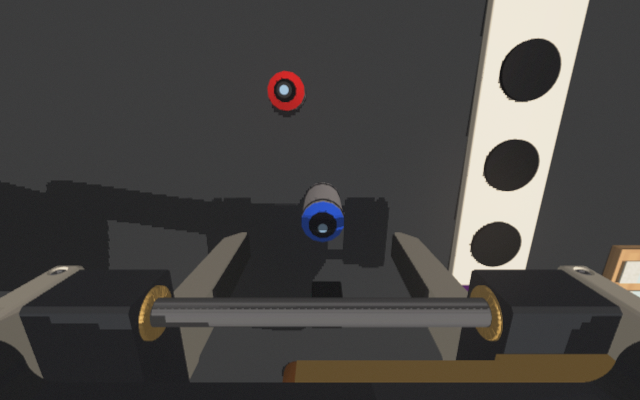

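The wrist view shows blue centred between the fingers, lens at (322,228). My position predicted (322,229).

```bash
python3 -m inch '[[[0,20,0,0,0,0],[0,30,0,0,0,0],[0,20,0,0,0,0],[0,13,0,0,0,0],[0,0,0,0,0,0]]]' ; python3 -m inch '[[[0,0,0,0,0,0],[0,0,0,0,0,0],[0,0,0,0,0,0],[0,0,0,0,0,0],[0,0,0,0,0,0],[0,0,0,0,0,0],[0,0,0,0,0,0],[0,0,0,0,0,0]]]' 25 20; python3 -c "
from h import *
go(.4745,-.049,.027)"
```

```text
t: 4.4
tool_pos: [0.4745, -0.0501, 0.0274]
orientation: [-1.209, 1.209, -1.209]
force: [-0.3, -0.1, -1.1]
opening: 0.0928
t: 5.4
tool_pos: [0.4742, -0.05, 0.027]
orientation: [-1.209, 1.209, -1.209]
force: [-0.0, -0.1, -0.2]
opening: 0.034
t 5.4 pos [ 0.4742 -0.05    0.027 ] shift [-1.   0.   0.3] turn [ 0. -0. -0.] F [-0.  -0.1 -0.2] open 0.034
```

```bash
python3 -m inch '[[[0,-10,0,0,0,0],[0,-25,0,0,0,0],[0,-35,0,0,0,0],[0,-30,0,0,0,0],[0,-15,0,0,0,0],[0,0,0,0,0,0]]]'; python3 -m inch '[[[-20,0,15,0,0,0],[-35,0,32,0,0,0],[-40,0,35,0,0,0],[-40,0,35,0,0,0],[-35,0,32,0,0,0],[-18,0,18,0,0,0],[-7,0,6,0,0,0],[0,0,0,0,0,0]]]'; python3 -c "
from h import *
go(.648,.1455,.147)
objs();cam('side','s1.png')"
```

```text
t: 6.15
tool_pos: [0.475, -0.0501, 0.1431]
orientation: [-1.208, 1.207, -1.211]
force: [-0.2, 0.8, -1.7]
opening: 0.0337
t: 7.15
tool_pos: [0.6464, 0.1449, 0.1404]
orientation: [-1.212, 1.211, -1.208]
force: [-0.5, -0.2, -2.6]
opening: 0.0337
t 7.15 pos [0.6464 0.1449 0.1404] shift [-0.6 -6.6  1.6] turn [0.0025 0.0004 0.0005] F [-0.5 -0.2 -2.6] open 0.0337
red ring [0.4457 0.0505] tipT [0.4461 0.0502] tipS [0.4445 0.0484] tri [0.4451 0.0496 0.0406]
yellow list index out of range
green list index out of range
blue list index out of range
```

View pics/s1.png

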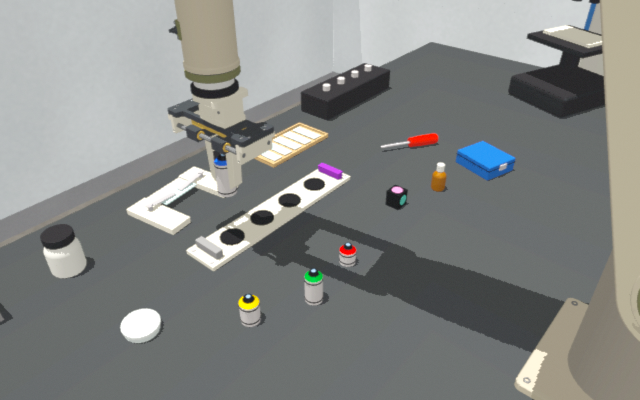

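```bash
python3 -m inch '[[[-0.6,15,1,0,0,0],[0,25,0,0,0,0],[0,25,0,0,0,0],[0,14,0,0,0,0],[0,5,0,0,0,0],[0,0,0,0,0,0]]]';  python3 -c "
from h import *
go(.648,.1455,.0415)
s=cam('side','s2.png')
cv2.imwrite('pics/s2z.png',cv2.resize(s['image'][100:280,150:330],None,fx=3.3,fy=3.3,interpolation=0))
go(.648,.1455,.0415)
for z in (.0,.038,.076): print(proj(s,[.648,.1455,.014+z+.0]))
t=cam('top','t2.png')
cv2.imwrite('pics/t2z.png',cv2.resize(t['image'][110:210,200:400],None,fx=4,fy=4,interpolation=0))"
```

```text
t: 8.05
tool_pos: [0.6483, 0.1455, 0.0582]
orientation: [-1.209, 1.209, -1.209]
force: [0.5, 0.0, -1.5]
opening: 0.0339
t 8.05 pos [0.6483 0.1455 0.0582] shift [ 0.  16.7 -0.3] turn [-0.0002 -0.0001 -0.    ] F [ 0.5  0.  -1.5] open 0.0339
t 8.1 pos [0.6488 0.1457 0.0589] shift [ 0.2 17.4 -0.8] turn [-0.0012 -0.0001 -0.0002] F [ 0.2  1.2 -1.2] open 0.0336
[231.15823568 235.23070244]
[229.11590877 219.23154674]
[226.97780947 202.48213041]
```

View pics/s2z.png

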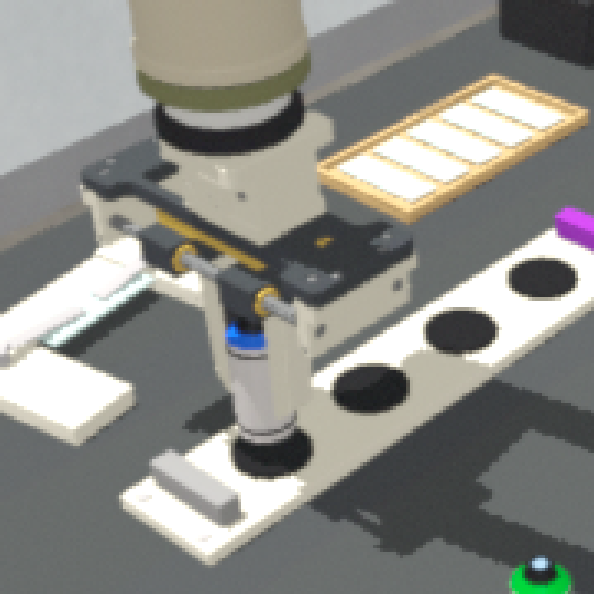

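View pics/t2z.png

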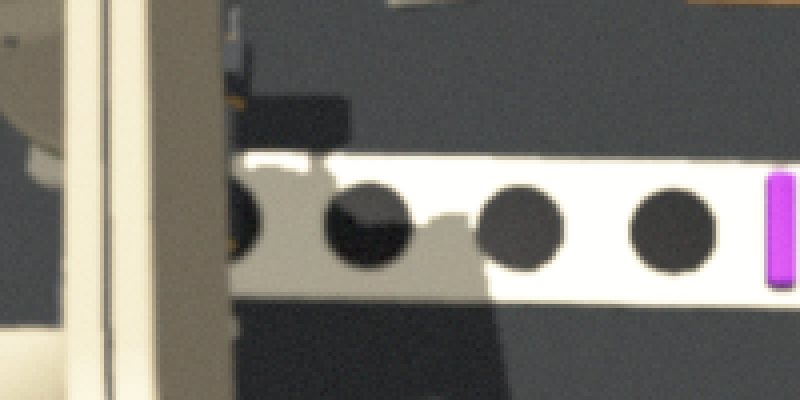

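Blue hangs upright over pad a, about 17 mm up and centred as far as the side view shows. I'll lower it gently, watching the force.

```bash
python3 -m inch '[[[0,6,0,0,0,0],[0,6,0,0,0,0],[0,2,0,0,0,0],[0,0,0,0,0,0],[0,0,0,0,0,0]]]';  python3 -m inch '[[[0,1,0,0,0,0],[0,0,0,0,0,0]]]'; python3 -c "
from h import *
go(.648,.1455,.041)"
```

```text
t: 8.78
tool_pos: [0.6483, 0.1457, 0.0442]
orientation: [-1.209, 1.209, -1.209]
force: [0.4, -0.5, -1.5]
opening: 0.034
t: 9.02
tool_pos: [0.6482, 0.1456, 0.043]
orientation: [-1.209, 1.209, -1.209]
force: [-0.6, 0.5, -0.9]
opening: 0.0338
t 9.03 pos [0.6482 0.1456 0.043 ] shift [ 0.1  2.  -0.2] turn [-0.  0.  0.] F [-0.6  0.5 -0.9] open 0.0338
```

```bash
for i in 1 2; do python3 -m inch '[[[0,1,0,0,0,0],[0,0,0,0,0,0],[0,0,0,0,0,0]]]'; done
```

```text
t: 9.4
tool_pos: [0.6482, 0.1456, 0.042]
orientation: [-1.209, 1.209, -1.209]
force: [-0.6, -0.3, -0.8]
opening: 0.0335
t: 9.78
tool_pos: [0.6483, 0.1456, 0.0411]
orientation: [-1.209, 1.209, -1.209]
force: [0.5, 0.3, -2.1]
opening: 0.0337
```

```bash
python3 -m inch '[[[0,0.5,0,0,0,0],[0,0,0,0,0,0],[0,0,0,0,0,0]]]';python3 -m inch '[[[0,0.5,0,0,0,0],[0,0,0,0,0,0],[0,0,0,0,0,0]]]'
```

```text
t: 10.15
tool_pos: [0.6483, 0.1456, 0.041]
orientation: [-1.209, 1.209, -1.209]
force: [-2.6, -0.7, 4.7]
opening: 0.0336
t: 10.52
tool_pos: [0.6483, 0.1457, 0.041]
orientation: [-1.209, 1.209, -1.209]
force: [-5.7, -1.2, 9.9]
opening: 0.0334
```

Contact at z=0.041, exactly as expected. I'll ease off, open and lift.

```bash
python3 -m inch '[[[0,-0.7,0,0,0,0],[0,0,0,0,0,0],[0,0,0,0,0,0]]]'; python3 -m inch '[[[0,0,0,0,0,0],[0,0,0,0,0,0],[0,0,0,0,0,0],[0,0,0,0,0,0],[0,0,0,0,0,0],[0,0,0,0,0,0]]]' 70; python3 -m inch '[[[0,-10,0,0,0,0],[0,-30,0,0,0,0],[0,-40,0,0,0,0],[0,-40,0,0,0,0],[0,-20,0,0,0,0],[0,0,0,0,0,0]]]'; python3 -c "
from h import *
go(.445,.0495,.15)"
```

```text
t: 10.9
tool_pos: [0.6483, 0.1456, 0.041]
orientation: [-1.209, 1.209, -1.209]
force: [-2.3, -0.9, 4.9]
opening: 0.0339
t: 11.65
tool_pos: [0.6482, 0.1456, 0.0407]
orientation: [-1.209, 1.209, -1.209]
force: [-1.1, -0.9, 0.2]
opening: 0.0703
t: 12.4
tool_pos: [0.6494, 0.1458, 0.1829]
orientation: [-1.206, 1.207, -1.211]
force: [-1.0, -0.0, -1.0]
opening: 0.0703
t 12.4 pos [0.6494 0.1458 0.1829] shift [  96.3   32.1 -204.5] turn [-0.0037  0.     -0.0006] F [-1. -0. -1.] open 0.0703
```

```bash
python3 -m inch '[[[8,0,-16,0,0,0],[18,0,-38,0,0,0],[20,0,-42,0,0,0],[20,0,-42,0,0,0],[18,0,-38,0,0,0],[9,0,-20,0,0,0],[3.2,0,-7.7,0,0,0],[0,0,0,0,0,0]]]'; python3 -c "
from h import *
cam('wrist','w3.png');s=cam('side');t=cam('top')
for n,c,r in(('t',t,(130,210,200,420)),('s',s,(150,280,170,370))):
  cv2.imwrite('pics/3%s.png'%n,cv2.resize(c['image'][r[0]:r[1],r[2]:r[3]],None,fx=3.6,fy=3.6,interpolation=0))
print(blobs(t['image'],'blue'),blobs(s['image'],'blue'))
go(.445,.0495,.15);objs()"
```

```text
t: 13.4
tool_pos: [0.4442, 0.0494, 0.1799]
orientation: [-1.21, 1.21, -1.209]
force: [0.7, -0.7, 0.9]
opening: 0.0699
[(136, [248.5, 157.2], [241, 148, 16, 17]), (2627, [533.7, 288.8], [504, 258, 60, 64])] [(81, [589.5, 16.4], [585, 4, 10, 26]), (316, [636.2, 60.4], [628, 28, 12, 61]), (647, [482.3, 166.3], [456, 149, 59, 31]), (104, [227.7, 208.8], [219, 204, 18, 9])]
t 13.55 pos [0.445  0.0497 0.1805] shift [ 0.2 30.5 -0. ] turn [ 0.0003  0.0003 -0.0001] F [-0.4 -0.2 -0.6] open 0.0699
red list index out of range
yellow list index out of range
green list index out of range
blue ring [0.6535 0.1488] tipT [0.6634 0.159 ] tipS [0.6641 0.1329] tri [0.6521 0.1503 0.0935]
```

View pics/3t.png

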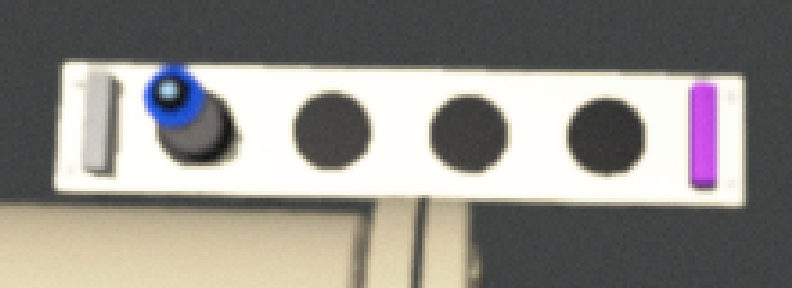

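View pics/3s.png

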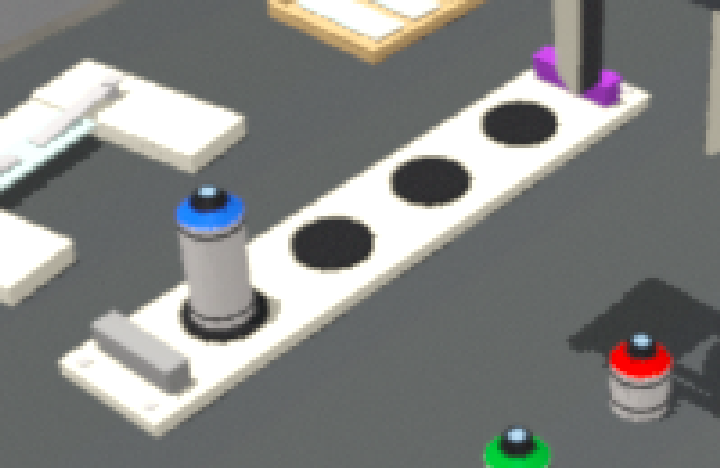

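View pics/w3.png

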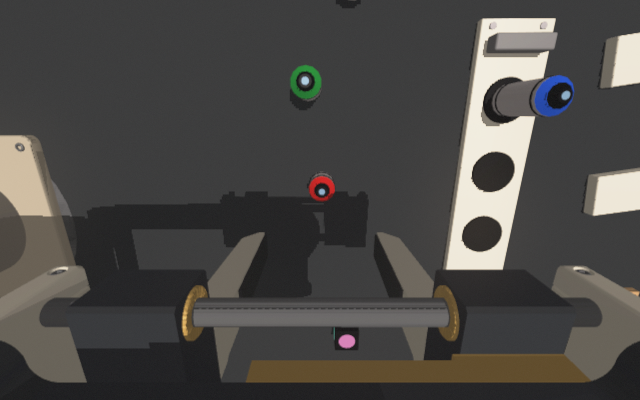

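Blue stands upright on pad a. I'll measure its centring with rail heights.

```bash
cat >> h.py <<'E'
def onrail(k):
    t=cam("top");s=cam("side");h=H[k]+.014
    bt=ring(t,k);bs=ring(s,k);x,y,w,hh=bt[2];tt=tip(t,bt,0);ts=tip(s,bs)
    print(k,"px",np.round(tt,1),np.round(ts,1),"ring",plane(t,(x+(w-1)/2,y+(hh-1)/2),h-.012)[:2].round(4),"tipT",plane(t,tt,h)[:2].round(4),"tipS",plane(s,ts,h)[:2].round(4),"tri",tri(t,tt,s,ts).round(4))
E
sed -i 's/if x\[2\]\[2\]<26/if x[0]>90 and x[2][2]<26/' h.py
python3 -c "
from h import *
onrail('blue')"
```

```text
blue px [254.8 150. ] [227.1 202.5] ring [0.6496 0.1449] tipT [0.6583 0.131 ] tipS [0.6478 0.1454] tri [0.6625 0.1337 0.077 ]
```

Blue is within about 1.5 mm of the pad centre (the top lens-tip reading is a rail highlight, ignored). Now red.

```bash
python3 -m inch '[[[0,20,0,0,0,0],[0,40,0,0,0,0],[0,40,0,0,0,0],[0,35,0,0,0,0],[0,20,0,0,0,0],[0,10,0,0,0,0],[0,0,0,0,0,0]]]'; python3 -c "
from h import *
go(.445,.0495,.0115)"
```

```text
t: 14.62
tool_pos: [0.4443, 0.0495, 0.0154]
orientation: [-1.21, 1.21, -1.209]
force: [-0.7, -0.1, 1.1]
opening: 0.0699
t 14.62 pos [0.4443 0.0495 0.0154] shift [-0.   3.9  0.7] turn [ 0.001   0.0001 -0.0001] F [-0.7 -0.1  1.1] open 0.0699
```

```bash
python3 -m inch '[[[0,3,0,0,0,0],[0,0,0,0,0,0]]]'; python3 -m inch '[[[0,0,0,0,0,0],[0,0,0,0,0,0],[0,0,0,0,0,0],[0,0,0,0,0,0],[0,0,0,0,0,0],[0,0,0,0,0,0],[0,0,0,0,0,0]]]' 22 20; python3 -m inch '[[[0,-10,0,0,0,0],[0,-25,0,0,0,0],[0,-35,0,0,0,0],[0,-30,0,0,0,0],[0,-15,0,0,0,0],[0,0,0,0,0,0]]]'; python3 -c "
from h import *
go(.6475,-.0942,.12)"
```

```text
t: 14.88
tool_pos: [0.4452, 0.0494, 0.0134]
orientation: [-1.208, 1.208, -1.21]
force: [-0.3, 0.0, -0.9]
opening: 0.0698
t: 15.75
tool_pos: [0.4445, 0.0494, 0.0128]
orientation: [-1.209, 1.209, -1.209]
force: [1.1, 0.6, 0.2]
opening: 0.0297
t: 16.5
tool_pos: [0.4453, 0.0494, 0.1288]
orientation: [-1.207, 1.207, -1.21]
force: [-0.0, 0.3, -1.1]
opening: 0.0296
t 16.5 pos [0.4453 0.0494 0.1288] shift [143.6   9.2 202.2] turn [-0.0023 -0.      0.    ] F [-0.   0.3 -1.1] open 0.0296
```

```bash
python3 -m inch '[[[14,0,20,0,0,0],[26,0,37,0,0,0],[30,0,42,0,0,0],[30,0,42,0,0,0],[26,0,37,0,0,0],[13,0,18,0,0,0],[4.6,0,6.5,0,0,0],[0,0,0,0,0,0]]]'; python3 -m inch '[[[0,15,0,0,0,0],[0,25,0,0,0,0],[0,25,0,0,0,0],[0,10,0,0,0,0],[0,5,0,0,0,0],[0,0,0,0,0,0],[0,0,0,0,0,0]]]'; python3 -c "
from h import *
go(.6475,-.0942,.0268)"
```

```text
t: 17.5
tool_pos: [0.6461, -0.0939, 0.1262]
orientation: [-1.21, 1.211, -1.208]
force: [0.2, 0.7, -0.9]
opening: 0.0296
t: 18.38
tool_pos: [0.6478, -0.0943, 0.049]
orientation: [-1.208, 1.208, -1.21]
force: [-0.0, 0.3, -1.1]
opening: 0.0296
t 18.38 pos [ 0.6478 -0.0943  0.049 ] shift [-0.1 22.2 -0.4] turn [-0.0018  0.      0.0004] F [-0.   0.3 -1.1] open 0.0296
```

```bash
python3 -m inch '[[[0,8,0,0,0,0],[0,8,0,0,0,0],[0,3,0,0,0,0],[0,0,0,0,0,0],[0,0,0,0,0,0]]]'; python3 -c "
from h import *
s=cam('side')
cv2.imwrite('pics/s4.png',cv2.resize(s['image'][110:230,250:410],None,fx=4,fy=4,interpolation=0))
go(.6475,-.0942,.0268)"
```

```text
t: 19.0
tool_pos: [0.6472, -0.0942, 0.0289]
orientation: [-1.209, 1.209, -1.209]
force: [0.4, 0.2, -0.6]
opening: 0.0294
t 19.05 pos [ 0.6472 -0.0942  0.029 ] shift [-0.   2.2  0.3] turn [-0.0004  0.      0.0001] F [-0.3 -0.1 -1. ] open 0.0294
```

View pics/s4.png

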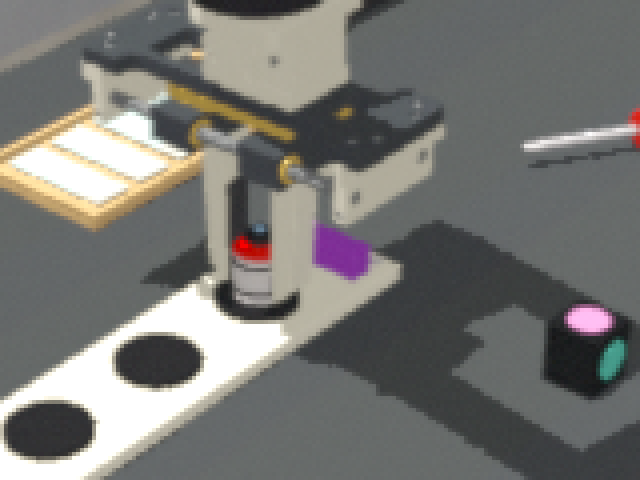

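Red is upright in the jaws just above pad d, centred at crop (252,290). I'll lower the last 2 mm.

```bash
python3 -m inch '[[[0,1,0,0,0,0],[0,0.5,0,0,0,0],[0,0,0,0,0,0],[0,0,0,0,0,0]]]'; python3 -m inch '[[[0,0.5,0,0,0,0],[0,0,0,0,0,0],[0,0,0,0,0,0]]]';python3 -m inch '[[[0,0.5,0,0,0,0],[0,0,0,0,0,0],[0,0,0,0,0,0]]]'
```

```text
t: 19.55
tool_pos: [0.647, -0.0942, 0.0272]
orientation: [-1.209, 1.209, -1.209]
force: [0.3, -0.9, -0.8]
opening: 0.0297
t: 19.92
tool_pos: [0.6471, -0.0942, 0.0268]
orientation: [-1.209, 1.209, -1.209]
force: [-0.1, -0.0, -0.5]
opening: 0.0291
t: 20.3
tool_pos: [0.6471, -0.0942, 0.0268]
orientation: [-1.209, 1.209, -1.209]
force: [-2.8, 0.4, 5.6]
opening: 0.0295
```

```bash
python3 -m inch '[[[0,-0.4,0,0,0,0],[0,0,0,0,0,0]]]'; python3 -m inch '[[[0,0,0,0,0,0],[0,0,0,0,0,0],[0,0,0,0,0,0],[0,0,0,0,0,0],[0,0,0,0,0,0],[0,0,0,0,0,0]]]' 70; python3 -m inch '[[[0,-10,0,0,0,0],[0,-30,0,0,0,0],[0,-40,0,0,0,0],[0,-40,0,0,0,0],[0,-20,0,0,0,0],[0,0,0,0,0,0]]]'; python3 -c "
from h import *
go(.430,.1610,.12)"
```

```text
t: 20.55
tool_pos: [0.6471, -0.0942, 0.0268]
orientation: [-1.209, 1.209, -1.209]
force: [-1.5, 0.0, 4.0]
opening: 0.0295
t: 21.3
tool_pos: [0.647, -0.0942, 0.0266]
orientation: [-1.209, 1.209, -1.209]
force: [-0.2, -0.9, 0.6]
opening: 0.0703
t: 22.05
tool_pos: [0.6482, -0.0944, 0.1687]
orientation: [-1.207, 1.206, -1.212]
force: [-0.3, -0.6, -0.2]
opening: 0.0701
t 22.05 pos [ 0.6482 -0.0944  0.1687] shift [-255.5   47.7 -218.4] turn [-0.0037  0.      0.0008] F [-0.3 -0.6 -0.2] open 0.0701
```

```bash
python3 -m inch '[[[-18,0,-15,0,0,0],[-35,0,-30,0,0,0],[-42,0,-36,0,0,0],[-44,0,-37,0,0,0],[-44,0,-37,0,0,0],[-40,0,-34,0,0,0],[-22,0,-19,0,0,0],[-10,0,-9,0,0,0]]]'; python3 -m inch '[[[0,0,0,0,0,0],[0,0,0,0,0,0]]]'; python3 -c "
from h import *
go(.430,.1610,.12)
onrail('red');objs()
cam('wrist','w5.png')"
```

```text
t: 23.05
tool_pos: [0.4281, 0.1616, 0.1647]
orientation: [-1.213, 1.21, -1.207]
force: [0.3, -0.3, -0.2]
opening: 0.07
t: 23.3
tool_pos: [0.4305, 0.16, 0.1662]
orientation: [-1.209, 1.21, -1.21]
force: [-0.3, 0.1, -0.4]
opening: 0.07
t 23.3 pos [0.4305 0.16   0.1662] shift [-1.  46.2 -0.5] turn [ 0.0004 -0.0008  0.0005] F [-0.3  0.1 -0.4] open 0.07Traceback (most recent call last):
  File "<string>", line 4, in <module>
    onrail('red');objs()
    ~~~~~~^^^^^^^
  File "h.py", line 52, in onrail
    bt=ring(t,k);bs=ring(s,k);x,y,w,hh=bt[2];tt=tip(t,bt,0);ts=tip(s,bs)
                    ~~~~^^^^^
  File "h.py", line 28, in ring
    return b[0]
           ~^^^
IndexError: list index out of range
```

```bash
python3 -c "
from h import *
go(.430,.1610,.12)
s=cam('side','s5.png');t=cam('top');print(blobs(t['image'],'red'),blobs(s['image'],'red'))
b=blobs(t['image'],'red')
for x in b:
  if x[2][0]<400: print(plane(t,(x[2][0]+(x[2][2]-1)/2,x[2][1]+(x[2][3]-1)/2),.042))
objs()
cam('wrist','w5.png')"
```

```text
t 23.4 pos [0.4306 0.16   0.1665] shift [-1.  46.5 -0.6] turn [ 0.0002 -0.0014  0.0002] F [-0.5 -0.4  0.3] open 0.0701
[(140, [369.1, 164.9], [362, 158, 16, 14]), (521, [527.8, 207.6], [508, 193, 39, 29])] [(301, [422.9, 139.7], [408, 133, 30, 14]), (58, [313.9, 172.7], [308, 170, 13, 6])]
[ 0.64777603 -0.09400573  0.042     ]
red list index out of range
yellow list index out of range
green ring [0.4308 0.1618] tipT [0.4308 0.1616] tipS [0.4291 0.16  ] tri [0.4299 0.1608 0.0643]
blue ring [0.6536 0.1478] tipT [0.6627 0.1342] tipS [0.6641 0.1329] tri [0.6624 0.134  0.0773]
```

View pics/w5.png

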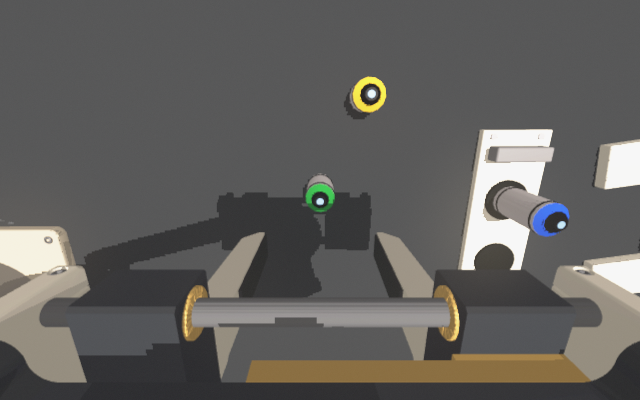

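View pics/s5.png

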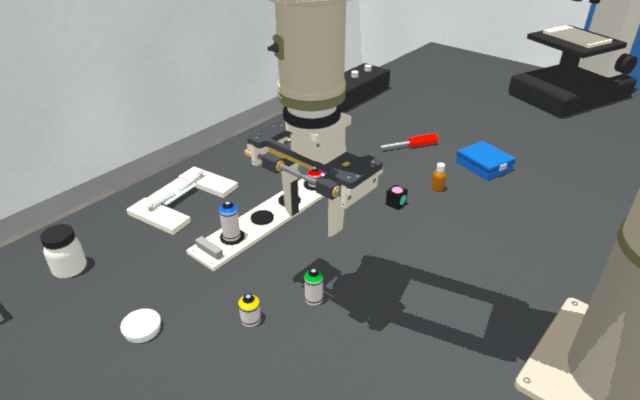

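Red stands on pad d at (0.6478,-0.0940), within 1 mm. Green is centred between the fingers. I'll grasp it.

```bash
python3 -m inch '[[[-1,20,-0.5,0,0,0],[0,40,0,0,0,0],[0,40,0,0,0,0],[0,30,0,0,0,0],[0,15,0,0,0,0],[0,0,0,0,0,0],[0,0,0,0,0,0]]]';  python3 -m inch '[[[0,0,0,0,0,0],[0,0,0,0,0,0],[0,0,0,0,0,0],[0,0,0,0,0,0],[0,0,0,0,0,0],[0,0,0,0,0,0],[0,0,0,0,0,0]]]' 22 20; python3 -m inch '[[[0,-10,0,0,0,0],[0,-25,0,0,0,0],[0,-35,0,0,0,0],[0,-35,0,0,0,0],[0,-15,0,0,0,0],[0,0,0,0,0,0]]]'; python3 -c "
from h import *
go(.6475,.0657,.12)"
```

```text
t: 24.52
tool_pos: [0.4307, 0.1621, 0.023]
orientation: [-1.207, 1.208, -1.21]
force: [0.2, -0.4, 0.2]
opening: 0.0703
t: 25.4
tool_pos: [0.4296, 0.1618, 0.0217]
orientation: [-1.209, 1.209, -1.209]
force: [-0.9, -1.3, -0.2]
opening: 0.0296
t: 26.15
tool_pos: [0.4302, 0.162, 0.1425]
orientation: [-1.207, 1.208, -1.21]
force: [0.2, -0.2, -1.9]
opening: 0.0299
t 26.15 pos [0.4302 0.162  0.1425] shift [ 96.3  22.9 217.2] turn [-0.0021  0.     -0.0005] F [ 0.2 -0.2 -1.9] open 0.0299
```

```bash
python3 -m inch '[[[9,0,20,0,0,0],[17,0,39,0,0,0],[20,0,45,0,0,0],[20,0,45,0,0,0],[17,0,39,0,0,0],[9,0,20,0,0,0],[3.5,0,9.7,0,0,0],[0,0,0,0,0,0]]]'; python3 -m inch '[[[0,15,0,0,0,0],[0,25,0,0,0,0],[0,25,0,0,0,0],[0,18,0,0,0,0],[0,8,0,0,0,0],[0,0,0,0,0,0],[0,0,0,0,0,0]]]'; python3 -c "
from h import *
go(.6475,.0662,.0357)"
```

```text
t: 27.15
tool_pos: [0.6465, 0.0663, 0.14]
orientation: [-1.211, 1.211, -1.208]
force: [-0.5, 1.0, -1.5]
opening: 0.0296
t: 28.02
tool_pos: [0.6481, 0.0664, 0.0519]
orientation: [-1.208, 1.208, -1.21]
force: [0.4, 1.3, -1.2]
opening: 0.0298
t 28.02 pos [0.6481 0.0664 0.0519] shift [ 0.2 16.2 -0.6] turn [-0.0019  0.     -0.    ] F [ 0.4  1.3 -1.2] open 0.0298
```

```bash
python3 -m inch '[[[0,7,0,0,0,0],[0,5,0,0,0,0],[0,2,0,0,0,0],[0,0,0,0,0,0],[0,0,0,0,0,0]]]'; python3 -m inch '[[[0,1,0,0,0,0],[0,0,0,0,0,0],[0,0,0,0,0,0]]]'; python3 -m inch '[[[0,0.5,0,0,0,0],[0,0,0,0,0,0],[0,0,0,0,0,0]]]'; python3 -c "
from h import *
s=cam('side')
cv2.imwrite('pics/s6.png',cv2.resize(s['image'][150:270,190:350],None,fx=4,fy=4,interpolation=0))
go(.6475,.0662,.0357)"
```

```text
t: 28.65
tool_pos: [0.6473, 0.0663, 0.0368]
orientation: [-1.209, 1.209, -1.209]
force: [-0.2, 0.1, -2.1]
opening: 0.0297
t: 29.02
tool_pos: [0.6473, 0.0663, 0.0357]
orientation: [-1.209, 1.209, -1.209]
force: [0.1, 0.3, -1.8]
opening: 0.0293
t: 29.4
tool_pos: [0.6473, 0.0663, 0.0357]
orientation: [-1.209, 1.209, -1.209]
force: [-3.7, 0.3, 5.0]
opening: 0.0296
t 29.45 pos [0.6474 0.0663 0.0357] shift [0.1 0.  0.1] turn [-0.0003  0.0001  0.    ] F [-2.4  0.1  5.4] open 0.0292
```

View pics/s6.png

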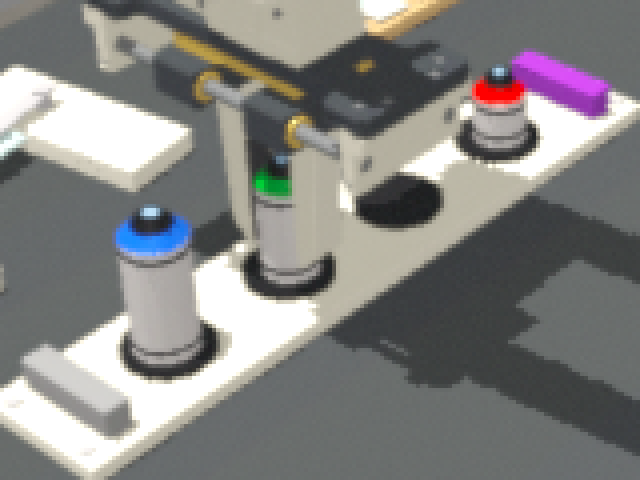

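Green is down on pad b. Blue and red stand centred on their pads. I'll release and go to yellow.

```bash
python3 -m inch '[[[0,-0.4,0,0,0,0],[0,0,0,0,0,0]]]'; python3 -m inch '[[[0,0,0,0,0,0],[0,0,0,0,0,0],[0,0,0,0,0,0],[0,0,0,0,0,0],[0,0,0,0,0,0],[0,0,0,0,0,0]]]' 70; python3 -m inch '[[[0,-10,0,0,0,0],[0,-30,0,0,0,0],[0,-40,0,0,0,0],[0,-40,0,0,0,0],[0,-20,0,0,0,0],[0,0,0,0,0,0]]]'; python3 -c "
from h import *
go(.4775,.2607,.12)"
```

```text
t: 29.7
tool_pos: [0.6473, 0.0663, 0.0357]
orientation: [-1.209, 1.209, -1.209]
force: [-1.6, -0.1, 3.1]
opening: 0.0299
t: 30.45
tool_pos: [0.6472, 0.0663, 0.0355]
orientation: [-1.209, 1.209, -1.209]
force: [-0.6, 0.5, -1.0]
opening: 0.0698
t: 31.2
tool_pos: [0.6484, 0.0664, 0.1777]
orientation: [-1.206, 1.206, -1.211]
force: [0.9, 0.2, 0.5]
opening: 0.0702
t 31.2 pos [0.6484 0.0664 0.1777] shift [-194.3   57.  -171.1] turn [-0.0038  0.0001 -0.0001] F [0.9 0.2 0.5] open 0.0702
```

```bash
python3 -m inch '[[[-18,0,-15,0,0,0],[-35,0,-31,0,0,0],[-42,0,-37,0,0,0],[-42,0,-37,0,0,0],[-35,0,-31,0,0,0],[-16,0,-14,0,0,0],[-6,0,-5,0,0,0],[0,0,0,0,0,0]]]'; python3 -m inch '[[[0,0,0,0,0,0],[0,0,0,0,0,0]]]'; python3 -c "
from h import *
go(.4775,.2607,.12)
s=cam('side','s7.png');t=cam('top','t7.png')
for c in(t,s): print([blobs(c['image'],k) for k in('green','yellow')])
x,y,w,h=ring(t,'green')[2]; print(plane(t,(x+(w-1)/2,y+(h-1)/2),.066))
c=cam('wrist','w7.png')"
```

```text
t: 32.2
tool_pos: [0.4775, 0.2599, 0.1749]
orientation: [-1.21, 1.209, -1.209]
force: [0.8, 1.4, 0.0]
opening: 0.0701
t: 32.45
tool_pos: [0.4779, 0.2595, 0.1755]
orientation: [-1.209, 1.21, -1.21]
force: [0.3, -0.0, 0.3]
opening: 0.0702
t 32.45 pos [0.4779 0.2595 0.1755] shift [-1.2 55.5 -0.4] turn [-0.     -0.0014  0.0002] F [ 0.3 -0.   0.3] open 0.0702
[[(93, [290.1, 161.0], [283, 154, 15, 13])], [(168, [188.6, 244.0], [181, 236, 16, 17])]]
[[], [(105, [208.0, 169.0], [191, 159, 40, 22]), (20, [251.5, 206.0], [250, 201, 5, 11]), (175, [248.4, 302.7], [238, 295, 22, 14])]]
[0.64677766 0.06495274 0.066     ]
```

View pics/w7.png

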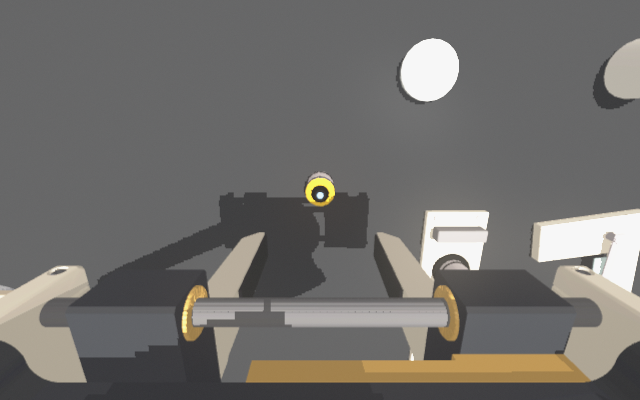

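Green stands on pad b at about (0.647,0.065), within roughly 1.5 mm. Yellow is centred at (320,193) between the fingers.

```bash
python3 -m inch '[[[-0.5,20,-0.4,0,0,0],[0,40,0,0,0,0],[0,40,0,0,0,0],[0,35,0,0,0,0],[0,17,0,0,0,0],[0,7,0,0,0,0],[0,0,0,0,0,0],[0,0,0,0,0,0]]]';  python3 -m inch '[[[0,0,0,0,0,0],[0,0,0,0,0,0],[0,0,0,0,0,0],[0,0,0,0,0,0],[0,0,0,0,0,0],[0,0,0,0,0,0],[0,0,0,0,0,0]]]' 24 20; python3 -m inch '[[[0,-10,0,0,0,0],[0,-25,0,0,0,0],[0,-35,0,0,0,0],[0,-35,0,0,0,0],[0,-25,0,0,0,0],[0,0,0,0,0,0]]]'; python3 -c "
from h import *
go(.6478,-.0144,.12)"
```

```text
t: 33.6
tool_pos: [0.478, 0.2613, 0.018]
orientation: [-1.207, 1.208, -1.21]
force: [0.6, 0.3, 0.2]
opening: 0.0701
t: 34.48
tool_pos: [0.4768, 0.2608, 0.0166]
orientation: [-1.209, 1.209, -1.209]
force: [-0.8, -0.2, 1.0]
opening: 0.0314
t: 35.22
tool_pos: [0.4785, 0.2616, 0.1495]
orientation: [-1.204, 1.207, -1.21]
force: [-0.2, 0.9, -2.2]
opening: 0.0318
t 35.23 pos [0.4785 0.2616 0.1495] shift [276.   29.7 169.2] turn [-0.0049 -0.     -0.0021] F [-0.2  0.9 -2.2] open 0.0318
```

```bash
python3 -m inch '[[[20,0,12,0,0,0],[36,0,22,0,0,0],[44,0,27,0,0,0],[46,0,29,0,0,0],[46,0,29,0,0,0],[42,0,26,0,0,0],[28,0,17,0,0,0],[13.4,0,8.5,0,0,0]]]'; python3 -m inch '[[[0,0,0,0,0,0],[0,15,0,0,0,0],[0,25,0,0,0,0],[0,25,0,0,0,0],[0,25,0,0,0,0],[0,10,0,0,0,0],[0,0,0,0,0,0],[0,0,0,0,0,0]]]'; python3 -c "
from h import *
go(.6475,-.0143,.0306)"
```

```text
t: 36.22
tool_pos: [0.647, -0.0162, 0.1446]
orientation: [-1.21, 1.212, -1.209]
force: [-0.2, 0.2, -1.3]
opening: 0.0315
t: 37.22
tool_pos: [0.6481, -0.0143, 0.0478]
orientation: [-1.208, 1.208, -1.21]
force: [-0.1, -0.3, -0.9]
opening: 0.0315
t 37.23 pos [ 0.6481 -0.0143  0.0478] shift [ 0.  17.2 -0.6] turn [-0.0017  0.0004  0.0001] F [-0.1 -0.3 -0.9] open 0.0315
```

```bash
python3 -m inch '[[[0,7,0,0,0,0],[0,5,0,0,0,0],[0,2,0,0,0,0],[0,0,0,0,0,0],[0,0,0,0,0,0]]]'; python3 -m inch '[[[0,1,0,0,0,0],[0,0,0,0,0,0],[0,0,0,0,0,0]]]'; python3 -m inch '[[[0,0.5,0,0,0,0],[0,0,0,0,0,0],[0,0,0,0,0,0]]]'; python3 -c "
from h import *
s=cam('side')
cv2.imwrite('pics/s8.png',cv2.resize(s['image'][150:270,190:350],None,fx=4,fy=4,interpolation=0))
go(.6475,-.0143,.0306)"
```

```text
t: 37.85
tool_pos: [0.6474, -0.0146, 0.0327]
orientation: [-1.209, 1.209, -1.209]
force: [-0.5, -0.4, -1.1]
opening: 0.0317
t: 38.22
tool_pos: [0.6474, -0.0146, 0.0316]
orientation: [-1.209, 1.209, -1.209]
force: [0.2, 0.4, -1.5]
opening: 0.0317
t: 38.6
tool_pos: [0.6473, -0.0146, 0.031]
orientation: [-1.209, 1.209, -1.209]
force: [0.9, 0.3, -1.8]
opening: 0.0315
t 38.65 pos [ 0.6473 -0.0146  0.031 ] shift [-0.3  0.4  0.2] turn [-0. -0. -0.] F [-0.  -0.  -1.3] open 0.0317
```

View pics/s8.png

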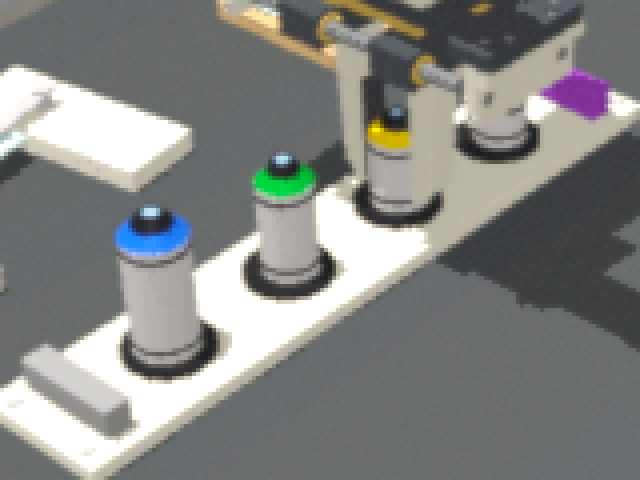

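Yellow hovers just above pad c and the other three stand. Last fraction of a millimetre:

```bash
python3 -m inch '[[[0,0.5,0,0,0,0],[0,0,0,0,0,0],[0,0,0,0,0,0]]]'; python3 -m inch '[[[0,0.3,0,0,0,0],[0,0,0,0,0,0],[0,0,0,0,0,0]]]'
```

```text
t: 39.02
tool_pos: [0.6474, -0.0146, 0.0306]
orientation: [-1.209, 1.209, -1.209]
force: [0.2, 0.4, -0.1]
opening: 0.0314
t: 39.4
tool_pos: [0.6474, -0.0146, 0.0306]
orientation: [-1.209, 1.209, -1.209]
force: [-3.7, 0.1, 4.4]
opening: 0.0317
```

```bash
python3 -m inch '[[[0,-0.4,0,0,0,0],[0,0,0,0,0,0]]]'; python3 -m inch '[[[0,0,0,0,0,0],[0,0,0,0,0,0],[0,0,0,0,0,0],[0,0,0,0,0,0],[0,0,0,0,0,0],[0,0,0,0,0,0]]]' 70; python3 -m inch '[[[0,-10,0,0,0,0],[0,-30,0,0,0,0],[0,-40,0,0,0,0],[0,-40,0,0,0,0],[0,-20,0,0,0,0],[0,0,0,0,0,0]]]'; python3 -m inch '[[[20,0,-10,0,0,0],[40,0,-20,0,0,0],[40,0,-30,0,0,0],[40,0,-30,0,0,0],[40,0,-30,0,0,0],[40,0,-30,0,0,0],[40,0,-20,0,0,0],[20,0,-10,0,0,0]]]';python3 -m inch '[[[30,0,0,0,0,0],[40,0,0,0,0,0],[40,0,0,0,0,0],[30,0,0,0,0,0],[10,0,0,0,0,0],[0,0,0,0,0,0],[0,0,0,0,0,0]]]'; python3 -c "
from h import *
s=cam('side','s9.png');t=cam('top','t9.png')
for n,c,r in(('t',t,(130,210,200,420)),('s',s,(150,280,170,370))):
  cv2.imwrite('pics/9%s.png'%n,cv2.resize(c['image'][r[0]:r[1],r[2]:r[3]],None,fx=3.6,fy=3.6,interpolation=0))
h=cv2.cvtColor(s['image'],cv2.COLOR_BGR2HSV)
for k in H:
  bt=[b for b in blobs(t['image'],k) if b[0]<300][0]; x,y,w,hh=bt[2]
  bs=[b for b in blobs(s['image'],k) if b[0]<300 and 200<b[1][0]<340]
  print(k,plane(t,(x+(w-1)/2,y+(hh-1)/2),H[k]+.002)[:2].round(4),bs)
  for b in bs:
    print('  side tip',plane(s,tip(s,b),H[k]+.014)[:2].round(4))
"
```

```text
t: 39.65
tool_pos: [0.6474, -0.0146, 0.0306]
orientation: [-1.209, 1.209, -1.209]
force: [0.1, -0.1, 0.6]
opening: 0.0315
t: 40.4
tool_pos: [0.6473, -0.0145, 0.0306]
orientation: [-1.209, 1.209, -1.209]
force: [-0.2, -0.6, 0.0]
opening: 0.07
t: 41.15
tool_pos: [0.6485, -0.0147, 0.1727]
orientation: [-1.207, 1.206, -1.211]
force: [0.2, -0.4, -0.5]
opening: 0.0702
t: 42.15
tool_pos: [0.464, -0.2964, 0.1682]
orientation: [-1.209, 1.214, -1.208]
force: [-0.1, 0.7, -0.3]
opening: 0.0696
t: 43.02
tool_pos: [0.4672, -0.4434, 0.1701]
orientation: [-1.209, 1.21, -1.208]
force: [-0.8, 0.2, 0.5]
opening: 0.0701
red [ 0.6478 -0.094 ] [(59, [313.8, 172.7], [308, 170, 13, 6])]
  side tip [ 0.6465 -0.0955]
yellow [ 0.6468 -0.014 ] [(83, [288.8, 183.3], [282, 180, 15, 7])]
  side tip [ 0.6465 -0.0163]
green [0.6468 0.065 ] [(73, [260.5, 195.1], [254, 191, 14, 8])]
  side tip [0.6468 0.0641]
blue [0.6496 0.1459] [(105, [227.7, 208.9], [219, 204, 18, 10])]
  side tip [0.6478 0.1453]
```

View pics/9t.png

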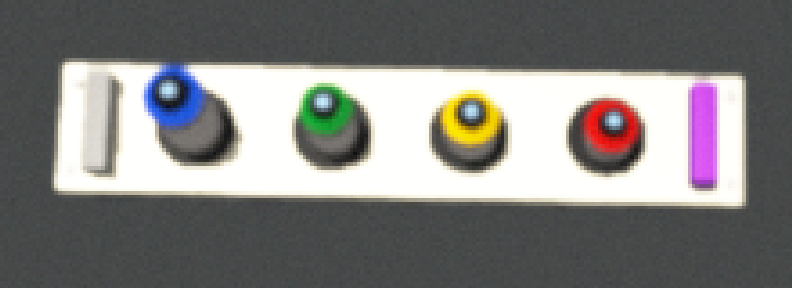

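View pics/9s.png

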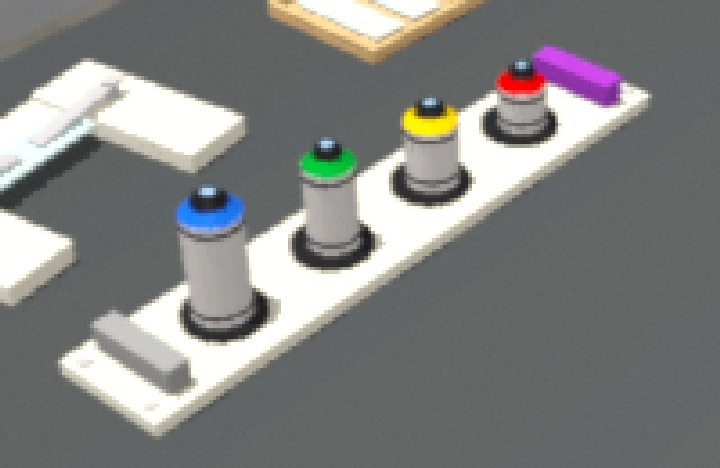

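All four stand upright on their pads: red next to violet, then yellow and green, with blue at the grey block. The arm is clear.

```bash
python3 -c "
from plant import robot,monitor
print(robot.close_job(),monitor.read_state()['t'])"
```

```text
the job is handed in; nothing more can be done
the job is handed in; nothing more can be done
```

All four objectives are standing upright on the rail in the order asked. From the violet block to the grey block they run red (pad d), yellow (pad c), green (pad b), blue (pad a).

- **Handling:** I picked each one up by its barrel and lowered the last few millimetres in steps of about 1 mm or less. Contact forces were small, about 5 N, with a peak of about 10 N for blue.
- **Time:** The last arm reading before handing in was at about 43 s, well under the 104 s limit. The gripper was clear of everything by then.
- **Centring:** The last pictures from the top and side cameras put each one within about 2 mm of its pad centre. The two cameras disagree with each other by 1–2 mm, which is within their calibration accuracy.
- **Check that failed:** During the job the automatic lens-tip reading from the top camera was wrong on the white rail, because it picked up the rail itself. I ignored it and used the ring outlines and the side view. The last check did not use it.

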